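# Pull the output valve and close the chassis cradle by one hole

## Task

The amplifier chassis in the cradle is about to be turned over for wiring, so first draw its tall glass valve straight up out of its socket and set it down, not dropped, in the free hole of the wooden valve rack, upright and fully home. Then pull up the knob of the lock plunger on the cradle's sliding end section, slide the section one hole towards the chassis and let the pin drop fully into that hole. Finish while still gripping the knob with the pin down, and leave the spare valves and the other things on the bench where they are.

Things in the scene. Friction and masses are not known exactly. Their poses are not given: they have to be found in the camera images.
- valve_mid (a point): Centre of the valve to pull, 57.5 mm above its pin ends and below its dome; z along its axis, up. About 70 g, 115 mm tall: 13 mm of pins (17 mm across), black base 33 mm across and 30 tall, then glass 32 mm across. It stands in the chassis deck, pins 13 mm down in a loose 21 mm hole, base on the deck 112 mm above the bench; it lifts straight out without force, clear after 13 mm.
- free_hole (a point): Centre of the mouth of the rack's one free hole, level with the rack's top (40 mm above the bench). The hole is 37 mm wide and 26 mm deep with a flat floor. A valve fully home stands with its pin ends on that floor, its centre 31.5 mm above this point.
- rack: Wooden valve rack, a fixed block 64 mm (x) by 190 (y) by 40 tall with three holes along its y axis, at y = -62, 0 and 62 mm. Origin: centre of its underside, on the bench. Two holes hold spare valves like the one to pull (their tops 129 mm above the bench), so fingers have most room closing along the rack's x axis.
- spare_a: A spare valve of the same kind standing in the rack; leave it. Origin: its pin ends.
- spare_b: The other spare valve standing in the rack; leave it. Origin: its pin ends.
- cradle: Fixed chassis cradle: square steel rail along its y axis (40 mm wide, top 52 mm above the bench) with 11 mm holes 40 mm apart, carrying an aluminium chassis (x = -65 to 65, y = -110 to 170 mm, deck 112 mm above the bench) with a transformer at its +y end, up to 178 mm. Origin: on the bench under the rail. The sliding end section is at the -y end; towards the chassis is +y.
- knob_grip (a point): Centre of the lock plunger's black round knob, 26 mm across, 20 tall, axis upright; 90 mm above the bench with the pin down. It rides on the sliding section. Under it 22 mm of thinner barrel (up to 21 mm across) stand on the section's top, 58 mm above the bench. The section's jaw plate is 60 mm to the knob's +y side (cradle axes), 100 mm wide, up to 125 mm above the bench; other sides are free.
- end_section (a joint): How far the sliding end section has moved along the rail towards the chassis (cradle's +y), m: 0 in the hole where it starts, 0.040 in the next hole; its rubber jaw meets the chassis at 0.044. It slides with about 4 N of friction and goes along when the knob is pushed sideways; with the pin down it is locked.
- lock_plunger (a joint): How far the plunger is pulled up, m: 0 with the pin fully down in a hole, about 0.009 with the pin end riding on the rail between holes, 0.013 at most. A spring pulls it down with 5 N when down, 10 N when fully up. The 8 mm pin has a rounded end and drops in when within about 1.5 mm of a hole's centre.
- pointer_knob: Loose white control knob, 24 mm across, 15 mm tall, lying beside the +y end of the rack; leave it. Origin: underside centre.
- loose_socket: Loose white ceramic ring, 42 mm across, 12 mm tall, beside the -y end of the rack; leave it. Origin: underside centre.
- screwdriver: Screwdriver, 200 mm, black handle, lying on the right of the bench; leave it. Origin: underside centre.
- spanner: Steel spanner, 160 mm, lying on the left; leave it. Origin: underside centre.
- solder_reel: Grey solder reel, 60 mm across, 42 mm tall, on the left; leave it. Origin: underside centre.
- multimeter: Black multimeter, 150 by 75 by 34 mm, on the right; leave it. Origin: underside centre.

How it is judged:
By the outcome, as a careful person would: the job done as asked, in the order asked, and still so for the second after the job is handed in, while the arm keeps its last pose, push and grip.
It also fails if it takes over 48 s, if anything falls off the work surface, if the arm or the gripper's body presses on something with over 40 N, if the wrist force passes 120 N, or if a joint passes its speed limit or range.

## Robot

A 6-joint arm with a two-finger parallel gripper is mounted at the origin on the work surface. World frame = base frame: x ahead of the robot, y to its left, z up, the work surface at z = 0. Lengths are in m, angles in degrees, forces in N, time in s.
With the tool pointing down it reaches from about 0.25 to 0.725 m from the base axis. Payload 9.7 kg.
Tool frame: the origin (TCP) lies on the centre line of the jaws, within the pads' length; the fingertips stand 17 mm ahead of it and the grasp point (between the pads) lies 2 mm behind it (bot.tip_extent is the distance from the TCP to the fingertips, in m); z points along the fingers, y is the line along which they close (so a half turn about z gives the same grasp; the last joint's range is limited). The gripper opens to 85 mm and grips with 20 to 120 N. Pads are 22 mm wide; open, the fingers measure 114 mm over their backs; the gripper's body (76 mm by 85 mm) begins 54 mm behind the grasp point. The pads swing forward as they close: fully open they stand 13 mm farther back than shut.
Start: joints at [-68.182, 4.979, 10.078, 95.1, 0, 90], TCP at [0.204, -0.511, 0.248] pointing down, gripper open.
Joint ranges: [-179.16, 179.16], [-48.56, 103.87], [-65.8, 70.77], [-126.05, 130.52], [-82.76, 87.17], [-180, 180]. Speed limits (degrees/s): [127.2, 127.2, 147.25, 180, 180, 180].

## Interface

Orientations are given as [roll, pitch, yaw] about the fixed x, y, z axes, in that order (R = Rz(yaw) Ry(pitch) Rx(roll)).
In Python, from workcell import bot gives the robot as it stands.
- The arm moves only by the tool carry_out, never from a script. Its argument "moves" is text: rows parted by semicolons, each of 7 numbers parted by spaces: the shift along the tool's x, y, z in mm, then the turn, a rotation vector about the tool's x, y, z in degrees, then the finger opening in mm, from 0 to 85.4. A call has 1 to 20 rows; each row is the pose to reach, as a shift and turn from the pose commanded when the call began, along the tool's axes at that moment; what a row does not reach only later rows make up. A row lasts 1/10 s, in which the tool goes at most 50 mm and 8.59 degrees, less where a joint would pass 70% of its speed; a pose out of reach is approached as far as the arm can. A call with a gripper value outside its range is refused whole. The fingers move at their own pace and stop on an object; "force" is the grip in N (left out, the last holds). Time passes only in rows, so rows that repeat a pose let the fingers close. It gives the time, the measured TCP pose, the force, the opening and the grip force at its end, in the units of the state.
- bot.get_obs(): the state, without advancing time (a new reading comes with each control period).
- bot.camera(name): name is "scene" or "top" or "wrist"; returns a dict with "img" (384x512x3 uint8, red, green, blue), "mtx" (3x3 intrinsics, pixels), "position" and "orientation" of the camera in the world; the wrist camera has in their place "mount" (4x4, takes a point from camera to tool coordinates, whose origin is the TCP and whose axes are the flange's). Camera axes: x right, y up, looking along -z (the intrinsics and any distortion apply to the point x, -y, -z); pixel columns grow to the right and rows downward; lengths in m; the calibration is good to about 2 mm. A picture is of the moment at which its call begins: read the wrist's pose just before it. There is no depth.
- bot.job_done(): hands the job in; it is judged then, once.
The state is a dict: "time": time; "q": joint angles; "qd": joint speeds; "joint_efforts": joint torques, N m; "ee_pos": TCP position; "tcp_rot": TCP orientation; "wrist_force": force on the tool from outside, world axes, zero at the start; "torque": the same for the moment, N m; "opening": finger opening in m; "grasp_force": force on a finger pad.
Only numpy, scipy, OpenCV 4.12 (cv2) and the standard library are available. Lean on these libraries where they do the work, as an engineer would, in place of code of your own. Each camera call takes 0.05 s, during which the arm holds its last target. There are 200 camera calls.

## Working session

There is one attempt and no reset: what is moved stays moved. The work goes in short steps, Python scripts to look and compute and a tool call to move; the robot and the scene stay as the last step left them, time stands still between calls to the robot, and variables do not carry over. Pictures are saved under pics/ and viewed, at most 10 in all, crops included, and the job is handed in when it is done.

Besides the shell and the picture viewer there is one more tool, called after "Emit:" as a command line: name --argument value ..., lists and objects as JSON in quotes. carry_out: Moves the arm, as the interface text tells. Its arguments: {"type":"object","properties":{"moves":{"type":"string"},"force":{"type":"number"}},"required":["moves"]}

```bash
mkdir -p pics; ls; python3 - <<'E'
from workcell import bot
import cv2,pickle
o=bot.get_obs();print(o)
d={}
for n in("scene","top"):
    c=bot.camera(n);d[n]=c
    cv2.imwrite(f"pics/{n}0.png",c["img"][:,:,::-1])
    print(n,{k:v for k,v in c.items() if k!="img"})
pickle.dump(d,open("c0.pkl","wb"))
E
```

```text
pics
{'time': 0.0, 'q': array([-6.81809009e+01,  5.01189324e+00,  1.00362032e+01,  9.50991504e+01,
       -5.99109903e-04,  8.99984782e+01]), 'qd': array([ 0.04566591,  0.00097998,  0.01092916,  0.06454206, -0.00730876,
       -0.01559347]), 'joint_efforts': array([ 3.10626899e-05, -5.20400906e+01,  4.64795709e+01,  1.66955462e-02,
       -6.55769804e-05, -9.64848510e-06]), 'ee_pos': array([ 0.20434835, -0.51042137,  0.2475911 ]), 'tcp_rot': array([-1.79925159e+02,  5.97121551e-04,  2.18206217e+01]), 'wrist_force': array([ 0.57616953, -0.2314683 ,  0.55691923]), 'torque': array([0.00050823, 0.02665034, 0.01643361]), 'grasp_force': 0.0, 'opening': 0.08516789863409649}
scene {'mtx': array([[488.44463207,   0.        , 253.71294605],
       [  0.        , 488.44463207, 180.49894894],
       [  0.        ,   0.        ,   1.        ]]), 'position': array([1.41223598, 0.11248243, 1.09935888]), 'orientation': array([42.38791088,  0.62908618, 95.64101292])}
top {'mtx': array([[467.22141141,   0.        , 258.0219948 ],
       [  0.        , 467.22141141, 193.74880202],
       [  0.        ,   0.        ,   1.        ]]), 'position': array([ 0.29615174, -0.00899517,  1.47792744]), 'orientation': array([ 1.04753860e+01,  6.65828981e-02, -9.04355465e+01])}
```

```bash
python3 - <<'E'
import cv2
for n in("scene","top"):
    cv2.imwrite(f"pics/{n}0b.png",cv2.resize(cv2.imread(f"pics/{n}0.png"),(800,600),interpolation=cv2.INTER_CUBIC))
E
```

```text
(no output)
```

View pics/scene0b.png

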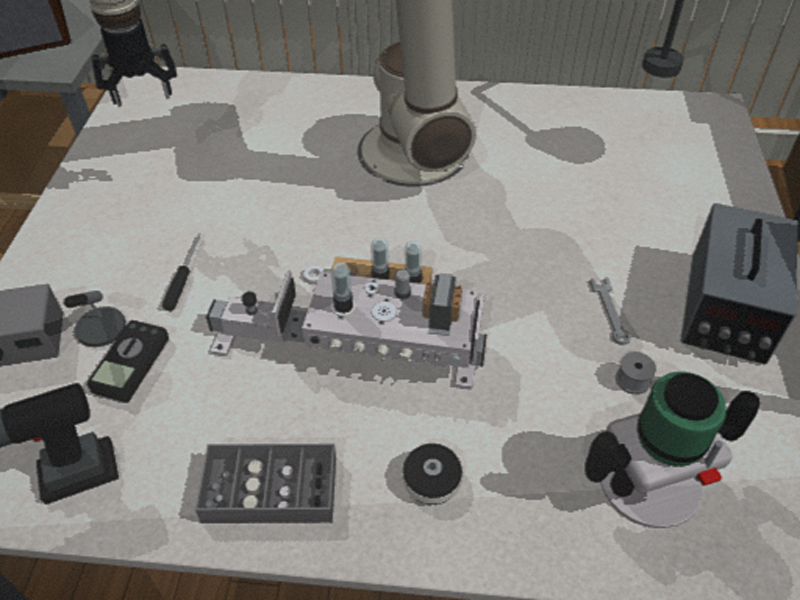

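View pics/top0b.png

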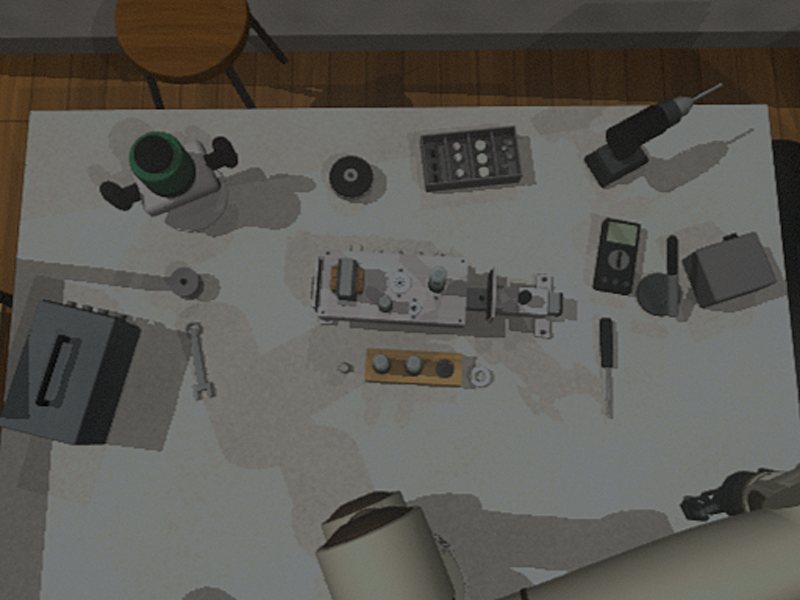

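The scene picture shows the target valve at (342,285), the two spares at (380,255) and (413,258), and the knob at (250,300). In the top picture the valve is at (438,280), the free hole at (445,370) and the knob at (525,297), all in 800x600 pixels.

```bash
cat > h.py <<'E'
import numpy as np
from scipy.spatial.transform import Rotation as R
def Rm(rpy): return R.from_euler('xyz',rpy,degrees=True).as_matrix()
def wristpose(c,o):
    T=np.eye(4);T[:3,:3]=Rm(o["tcp_rot"]);T[:3,3]=o["ee_pos"]
    M=T@c["mount"]; return M[:3,:3],M[:3,3]
def pose(c,o=None):
    if "mount" in c: return wristpose(c,o)
    return Rm(c["orientation"]),np.array(c["position"])
def ray(c,uv,o=None):
    Rc,p=pose(c,o);K=c["mtx"]
    d=Rc@np.array([(uv[0]-K[0,2])/K[0,0],-(uv[1]-K[1,2])/K[1,1],-1]);return p,d/np.linalg.norm(d)
def onz(c,uv,z,o=None):
    p,d=ray(c,uv,o);return p+d*(z-p[2])/d[2]
def proj(c,P,o=None):
    Rc,p=pose(c,o);q=Rc.T@(np.array(P)-p);K=c["mtx"]
    return np.array([K[0,0]*q[0]/-q[2]+K[0,2],K[1,1]*-q[1]/-q[2]+K[1,2]])
E
python3 - <<'E'
from h import *
import pickle,cv2
d=pickle.load(open("c0.pkl","rb"));t=d["top"];s=d["scene"]
print({k:v for k,v in t.items() if k not in("img",)}.keys())
f=.64
for n,u,z in(("valve dome",(438,275),.205),("free",(445,370),.04),("knob",(525,297),.1),("rackTL",(367,350),.04),("rackTR",(463,354),.04),("rackBL",(366,381),.04),("chTR",(467,256),.112),("chBR",(466,325),.112),("chTL",(320,254),.112),("chBL",(319,321),.112)):
    print(n,onz(t,(u[0]*f,u[1]*f),z).round(3))
for n,u,z in(("valve dome",(342,268),.205),("knob",(249,297),.1)): print(n,onz(s,(u[0]*f,u[1]*f),z).round(3))
a=t["img"][147:256,192:372,::-1];cv2.imwrite("pics/tc.png",cv2.resize(cv2.convertScaleAbs(a,alpha=1.6),None,fx=4.4,fy=4.4,interpolation=cv2.INTER_CUBIC))
E
```

```text
dict_keys(['mtx', 'position', 'orientation'])
valve dome [ 0.581 -0.072  0.205]
free [ 0.427 -0.091  0.04 ]
knob [ 0.56  -0.244  0.1  ]
rackTL [0.467 0.063 0.04 ]
rackTR [ 0.458 -0.127  0.04 ]
rackBL [0.406 0.065 0.04 ]
chTR [ 0.639 -0.133  0.112]
chBR [ 0.505 -0.128  0.112]
chTL [0.645 0.15  0.112]
chBL [0.515 0.15  0.112]
valve dome [ 0.578 -0.068  0.205]
knob [ 0.564 -0.241  0.1  ]
```

View pics/tc.png

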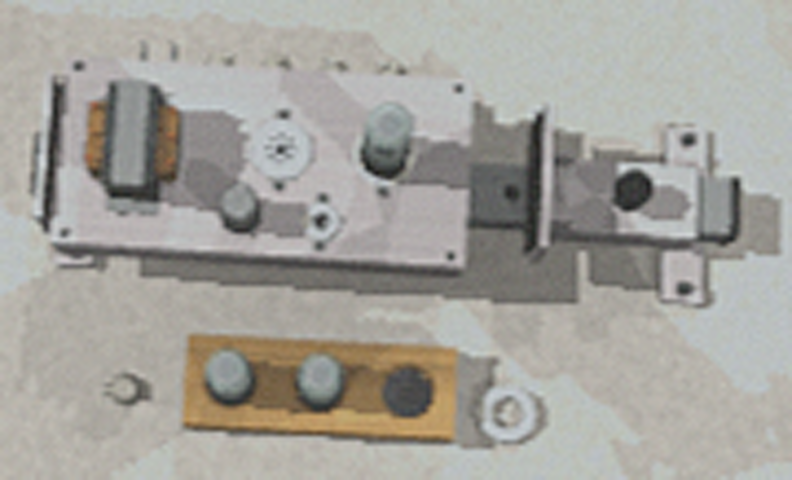

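Crop coordinates divided by 4.4, plus (192,147), give full-image pixels. The valve base is near (385,160) with its dome at (390,125), the free hole is at (407,390) at the rack's -y end, and the knob is at (633,190). Next I'll get the wrist camera mount and plan a viewing pose.

```bash
cat >> h.py <<'E'
def delta(o,pos,rpy):
    "tool-axis shift in mm and rotation vector in deg from pose o to (pos,rpy)"
    R0=Rm(o["tcp_rot"]);
    return (1000*R0.T@(np.array(pos)-o["ee_pos"])).round(1), np.degrees(R.from_matrix(R0.T@Rm(rpy)).as_rotvec()).round(2)
E
python3 - <<'E'
from h import *
from workcell import bot
o=bot.get_obs();c=bot.camera("wrist");print(c["mount"].round(4),c["mtx"])
print(delta(o,[.50,-.09,.36],[180,0,88.3]))
import pickle;t=pickle.load(open("c0.pkl","rb"))["top"]
g=lambda u,z:onz(t,(u[0]/4.4+192,u[1]/4.4+147),z)
for n,u,z in(("free",(407,390),.04),("knob",(633,190),.1),("TL",(187,335),.04),("TR",(458,349),.04),("BL",(183,427),.04),("BR",(455,440),.04),("jaw",(540,110),.125),("cTR",(473,68),.112),("cBR",(467,268),.112),("cTL",(65,60),.112)):print(n,g(u,z).round(3))
E
```

```text
[[-7.000e-04  9.653e-01  2.612e-01  6.560e-02]
 [ 1.000e+00  7.000e-04 -1.000e-04 -8.000e-04]
 [-2.000e-04  2.612e-01 -9.653e-01 -1.256e-01]
 [ 0.000e+00  0.000e+00  0.000e+00  1.000e+00]] [[305.98339113   0.         253.71645699]
 [  0.         305.98339113 188.89992289]
 [  0.           0.           1.        ]]
(array([ 430.7, -280.6, -112. ]), array([-6.000e-02, -4.000e-02, -6.648e+01]))
free [ 0.43 -0.09  0.04]
knob [ 0.56  -0.243  0.1  ]
TL [0.47  0.064 0.04 ]
TR [ 0.459 -0.126  0.04 ]
BL [0.406 0.067 0.04 ]
BR [ 0.395 -0.123  0.04 ]
jaw [ 0.611 -0.178  0.125]
cTR [ 0.644 -0.135  0.112]
cBR [ 0.505 -0.128  0.112]
cTL [0.651 0.144 0.112]
```

Emit:
carry_out --moves "36 -23 -30 0 0 -6 85; 80 -50 -60 0 0 -13 85; 120 -75 -90 0 0 -20 85; 160 -100 -112 0 0 -28 85; 200 -125 -112 0 0 -36 85; 240 -150 -112 0 0 -44 85; 280 -180 -112 0 0 -52 85; 320 -205 -112 0 0 -60 85; 360 -230 -112 0 0 -66.5 85; 400 -258 -112 0 0 -66.5 85; 430 -280 -112 0 0 -66.5 85; 430 -280 -112 0 0 -66.5 85; 430 -280 -112 0 0 -66.5 85; 430 -280 -112 0 0 -66.5 85"

```text
time: 1.55
ee_pos: [0.4992, -0.0914, 0.3603]
tcp_rot: [-180.0, 0.0, 88.3]
wrist_force: [0.4, -0.3, 0.4]
opening: 0.0849
grasp_force: 0.0
```

```bash
python3 - <<'E'
from h import *
from workcell import bot
import cv2,pickle
o=bot.get_obs();c=bot.camera("wrist");pickle.dump((o,c),open("w1.pkl","wb"))
print(o["ee_pos"],o["tcp_rot"],o["wrist_force"],o["time"])
a=c["img"][:,:,::-1];cv2.imwrite("pics/w1.png",cv2.resize(cv2.convertScaleAbs(a,alpha=1.3),(800,600),interpolation=cv2.INTER_CUBIC))
E
```

```text
[ 0.49918695 -0.0914395   0.36032155] [-1.79987665e+02  1.12942696e-02  8.82877879e+01] [ 0.40866133 -0.31700392  0.43927273] 1.55
```

View pics/w1.png

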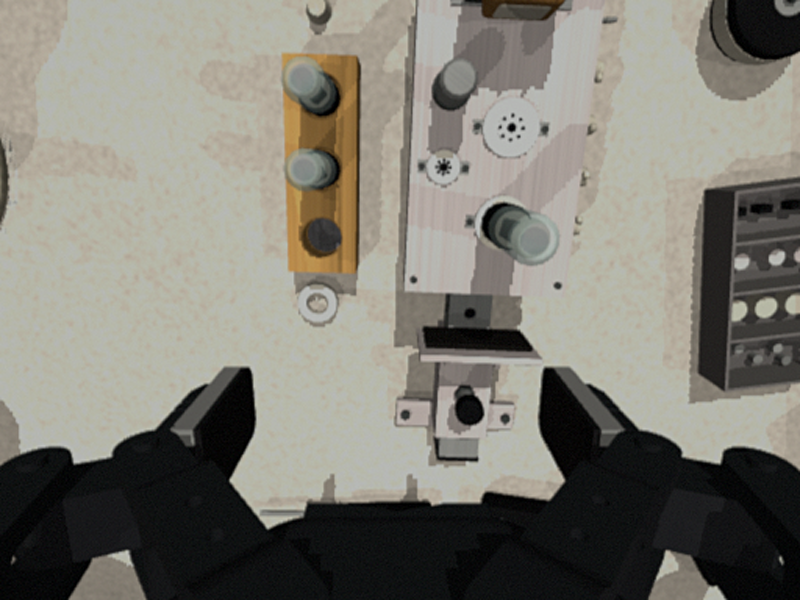

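The wrist view has +y up. The valve dome is at (534,238) and its socket ring at about (503,222). The free hole is at (322,237) and the knob at (468,408).

```bash
python3 - <<'E'
from h import *
import cv2,pickle
o,c=pickle.load(open("w1.pkl","rb"));f=.64
im=c["img"]
def blob(c,u,thr,o,r=14):
    g=cv2.GaussianBlur(cv2.cvtColor(c["img"],cv2.COLOR_RGB2GRAY),(0,0),.7)
    x,y=int(u[0]),int(u[1]);m=(g[y-r:y+r,x-r:x+r]<thr).astype(np.uint8)
    n,l,s,ce=cv2.connectedComponentsWithStats(m);k=1+np.argmax(s[1:,4]);
    ct=max(cv2.findContours((l==k).astype(np.uint8),0,1)[0],key=len);ct=cv2.convexHull(ct)
    return np.array([x-r,y-r])+ce[k],s[k],np.array(cv2.minEnclosingCircle(ct)[0])+[x-r,y-r],cv2.minEnclosingCircle(ct)[1]
for t in(40,55,70):
    b=blob(c,(322*f,237*f),t,o);print("free",t,b[0],b[1][2:],b[2],b[3],onz(c,b[2],.04,o).round(4))
    b=blob(c,(468*f,408*f),t,o);print("knob",t,b[0],b[1][2:],b[2],b[3],onz(c,b[2],.1,o).round(4))
for n,u,z in(("rTL",(283,55),.04),("rTR",(358,57),.04),("rBL",(289,271),.04),("rBR",(357,272),.04),("cBR",(578,296),.112),("cBL",(405,291),.112),("cTL",(419,0),.112),("ring",(503,223),.112),("dome",(534,238),.2)):print(n,onz(c,(u[0]*f,u[1]*f),z,o).round(4))
a=im[110:180,285:375,::-1];cv2.imwrite("pics/w1c.png",cv2.resize(cv2.convertScaleAbs(a,alpha=1.3),None,fx=8,fy=8,interpolation=cv2.INTER_CUBIC))
E
```

```text
free 40 [208.16911765 153.18382353] [ 15  20 136] [207.  150.5] 9.962529182434082 [ 0.4302 -0.0854  0.04  ]
knob 40 [299.42517007 260.58163265] [ 17  25 294] [299.   258.75] 12.412291526794434 [ 0.5571 -0.2319  0.1   ]
free 55 [205.09129512 151.40127389] [ 25  24 471] [205.18041229 151.36597919] 12.408173561096191 [ 0.4275 -0.0866  0.04  ]
knob 55 [299.04733728 259.9260355 ] [ 18  25 338] [299.5 258.5] 12.747649192810059 [ 0.5578 -0.2315  0.1   ]
free 70 [205.2722323  150.84936479] [ 27  28 551] [205.73529434 149.9117651 ] 14.35141372680664 [ 0.4284 -0.0845  0.04  ]
knob 70 [298.97814208 259.7704918 ] [ 19  26 366] [297.82116795 259.30291939] 12.882768630981445 [ 0.5555 -0.2327  0.1   ]
rTL [0.4066 0.069  0.04  ]
rTR [0.4703 0.0655 0.04  ]
rBL [ 0.395  -0.1186  0.04  ]
rBR [ 0.4597 -0.1215  0.04  ]
cBR [ 0.6443 -0.1312  0.112 ]
cBL [ 0.5043 -0.1228  0.112 ]
cTL [0.5194 0.0856 0.112 ]
ring [ 0.582  -0.0704  0.112 ]
dome [ 0.5817 -0.0693  0.2   ]
```

View pics/w1c.png

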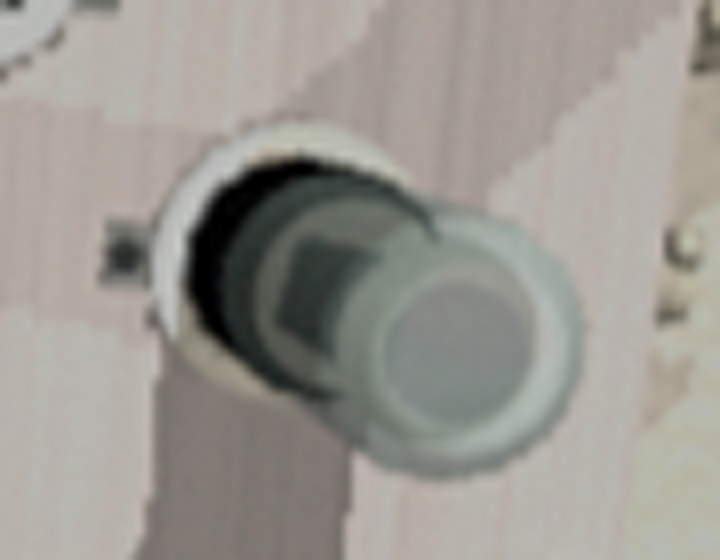

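The dome's outer circle is centred at about (457,343) and the socket ring at about (292,262) in the crop. I'll turn these into coordinates.

```bash
python3 - <<'E'
from h import *
import cv2,pickle
o,c=pickle.load(open("w1.pkl","rb"));d=pickle.load(open("c0.pkl","rb"));t=d["top"];s=d["scene"]
g=lambda u:(285+u[0]/8,110+u[1]/8)
print("ring",onz(c,g((292,262)),.113,o).round(4),"base",onz(c,g((296,264)),.112,o).round(4))
for z in(.194,.2,.205):print("dome",z,onz(c,g((457,343)),z,o).round(4),onz(t,(390/4.4+192,125/4.4+147),z).round(4),onz(s,(342*.64,272*.64),z).round(4))
print(delta(o,[.5815,-.070,.26],[180,0,86.6]))
E
```

```text
ring [ 0.5813 -0.0703  0.113 ] base [ 0.5821 -0.0708  0.112 ]
dome 0.194 [ 0.5838 -0.0708  0.194 ] [ 0.5855 -0.0734  0.194 ] [ 0.5766 -0.0691  0.194 ]
dome 0.2 [ 0.5821 -0.0698  0.2   ] [ 0.5842 -0.0731  0.2   ] [ 0.5822 -0.0679  0.2   ]
dome 0.205 [ 0.5807 -0.069   0.205 ] [ 0.5831 -0.0728  0.205 ] [ 0.5868 -0.0668  0.205 ]
(array([ 23.9,  81.7, 100.3]), array([-0.01,  0.01,  1.69]))
```

Emit:
carry_out --moves "12 42 50 0 0 1.7 85; 23.4 82.2 90 0 0 1.7 85; 23.4 82.2 100 0 0 1.7 85; 23.4 82.2 120 0 0 1.7 85; 23.4 82.2 145 0 0 1.7 85; 23.4 82.2 170 0 0 1.7 85; 23.4 82.2 187 0 0 1.7 85; 23.4 82.2 193.3 0 0 1.7 85; 23.4 82.2 193.3 0 0 1.7 85"

```text
time: 2.5
ee_pos: [0.5818, -0.0708, 0.1666]
tcp_rot: [-179.9, -0.0, 86.5]
wrist_force: [-0.1, -0.4, 0.2]
opening: 0.085
grasp_force: 0.0
```

Emit:
carry_out --moves "0 0 0 0 0 0 60; 0 0 0 0 0 0 50; 0 0 0 0 0 0 40; 0 0 0 0 0 0 36; 0 0 0 0 0 0 33; 0 0 0 0 0 0 30; 0 0 0 0 0 0 28; 0 0 0 0 0 0 26; 0 0 0 0 0 0 26; 0 0 0 0 0 0 26" --force 25

```text
time: 3.5
ee_pos: [0.5825, -0.0698, 0.1672]
tcp_rot: [180.0, -0.0, 86.6]
wrist_force: [-0.4, -0.2, 4.6]
opening: 0.0315
grasp_force: 25.0
```

Emit:
carry_out --moves "0 0 -4 0 0 0 26; 0 0 -10 0 0 0 26; 0 0 -18 0 0 0 26; 0 0 -35 0 0 0 26; 0 0 -65 0 0 0 26; 0 0 -90 0 0 0 26; 0 0 -100 0 0 0 26; -20 -35 -100 0 0 0 26; -45 -70 -100 0 0 0 26; -68 -110 -100 0 0 0 26; -82 -138 -100 0 0 0 26; -88 -148 -100 0 0 0 26; -88 -148 -100 0 0 0 26; -88 -148 -100 0 0 0 26"

```text
time: 4.9
ee_pos: [0.4301, -0.1489, 0.2668]
tcp_rot: [180.0, -0.0, 86.6]
wrist_force: [0.5, -0.5, -1.0]
opening: 0.0312
grasp_force: 25.2
```

```bash
python3 - <<'E'
from h import *
from workcell import bot
import cv2,pickle
o=bot.get_obs();c=bot.camera("wrist");pickle.dump((o,c),open("w2.pkl","wb"))
t=bot.camera("top");s=bot.camera("scene");pickle.dump({"top":t,"scene":s},open("c2.pkl","wb"))
print(o["ee_pos"],o["tcp_rot"],o["wrist_force"],o["time"])
a=c["img"][:,:,::-1];cv2.imwrite("pics/w2.png",cv2.resize(cv2.convertScaleAbs(a,alpha=1.3),(800,600),interpolation=cv2.INTER_CUBIC))
E
```

```text
[ 0.43007824 -0.14889274  0.26682451] [ 1.79982285e+02 -7.87744434e-03  8.66051647e+01] [ 0.47741276 -0.50371946 -0.96963885] 4.9
```

View pics/w2.png

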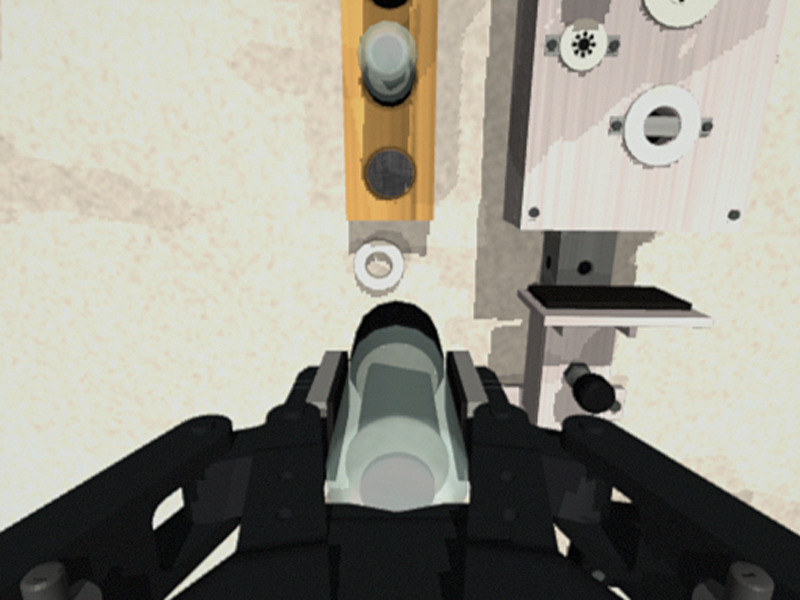

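The wrist view shows the held valve upright in the fingers, the free hole at (390,174), the empty socket ring at (662,126) and the knob at (594,392).

```bash
python3 - <<'E'
from h import *
import cv2,pickle
o,c=pickle.load(open("w2.pkl","rb"));f=.64
g=cv2.cvtColor(c["img"],cv2.COLOR_RGB2GRAY)
# orange wood mask: rack corners/edges
hsv=cv2.cvtColor(c["img"],cv2.COLOR_RGB2HSV)
x,y,r=int(390*f),int(174*f),22
p=hsv[y-r:y+r,x-r:x+r];m=((p[:,:,1]<90)).astype(np.uint8)
n,l,st,ce=cv2.connectedComponentsWithStats(m);k=l[r,r]
ct=max(cv2.findContours((l==k).astype(np.uint8),0,1)[0],key=len)
e=cv2.fitEllipse(ct);print("hole",e,st[k]);u=np.array(e[0])+[x-r,y-r]
print("hole uv",u,onz(c,u,.04,o).round(4))
for n,uv,z in(("BL",(347,220),.04),("BR",(433,220),.04),("L60",(342,0),.04),("R60",(438,0),.04),("socket",(662,126),.113),("knob",(594,392),.1),("cBL",(520,229),.112),("cBR",(751,231),.112)):print(n,onz(c,(uv[0]*f,uv[1]*f),z,o).round(4))
T=Rm(o["tcp_rot"])
for tx in(14.5,16.5,18.5):
    print(tx,proj(c,T@np.array([tx/1000,0,.055])+o["ee_pos"],o)/f)
for ty in(-16.5,16.5): print(proj(c,T@np.array([0,ty/1000,.055])+o["ee_pos"],o)/f,proj(c,T@np.array([0,ty/1000,.025])+o["ee_pos"],o)/f)
for q in(0,):
    row=g[int(345*f)];print(row[215:295:2])
E
```

```text
hole ((22.29789161682129, 21.48985481262207), (28.043670654296875, 28.994905471801758), 178.2164764404297) [  8   7  29  30 679]
hole uv [249.29789162 110.48985481] [ 0.4282 -0.0868  0.04  ]
BL [ 0.3949 -0.1185  0.04  ]
BR [ 0.4578 -0.1223  0.04  ]
L60 [0.4041 0.0243 0.04  ]
R60 [0.4668 0.0205 0.04  ]
socket [ 0.5811 -0.0701  0.113 ]
knob [ 0.5568 -0.2364  0.1   ]
cBL [ 0.5035 -0.1225  0.112 ]
cBR [ 0.6386 -0.1317  0.112 ]
14.5 [397.96079992 302.72915833]
16.5 [397.96165792 297.82397206]
18.5 [397.96252071 292.89140574]
[356.80507191 337.50646122] [349.67336688 368.02477705]
[439.11178039 337.48059852] [446.62900241 368.00078828]
[171 169 170 170 169 129   6  44  57  58  59  60  61  60  63  73  85  95
  97 103 100  98 106  87  72  65  64  65  64  64  64  64  17  35 169 168
 170 165 168 170]
```

Emit:
carry_out --moves "30 -2 0 0 0 0 26; 55 -5 10 0 0 0 26; 63.2 -5.5 30 0 0 0 26; 63.2 -5.5 65 0 0 0 26; 63.2 -5.5 100 0 0 0 26; 63.2 -5.5 130 0 0 0 26; 63.2 -5.5 148 0 0 0 26; 63.2 -5.5 153 0 0 0 26; 63.2 -5.5 153 0 0 0 26; 63.2 -5.5 153 0 0 0 26"

```text
time: 6.05
ee_pos: [0.4284, -0.0855, 0.115]
tcp_rot: [179.9, 0.0, 86.6]
wrist_force: [0.6, 0.3, -0.7]
opening: 0.0309
grasp_force: 25.2
```

```bash
python3 - <<'E'
from h import *
from workcell import bot
import cv2,pickle
o=bot.get_obs();c=bot.camera("wrist");t=bot.camera("top");s=bot.camera("scene");pickle.dump((o,c,t,s),open("w3.pkl","wb"))
print(o["ee_pos"],o["tcp_rot"],o["wrist_force"],o["time"])
a=cv2.resize(cv2.convertScaleAbs(c["img"][140:384,130:390,::-1],alpha=1.4),None,fx=1.54,fy=1.54,interpolation=cv2.INTER_CUBIC)
b=cv2.resize(cv2.convertScaleAbs(s["img"][145:205,190:290,::-1],alpha=1.4),(400,240),interpolation=cv2.INTER_CUBIC)
d=cv2.resize(cv2.convertScaleAbs(t["img"][195:265,215:315,::-1],alpha=1.6),(400,280),interpolation=cv2.INTER_CUBIC)
h=np.zeros((560,800,3),np.uint8);h[:a.shape[0],:400]=a[:560,:400];h[:240,400:]=b;h[250:530,400:]=d
cv2.imwrite("pics/w3.png",h)
E
```

```text
[ 0.42842495 -0.08550079  0.11503025] [1.79933036e+02 1.04814464e-02 8.66416875e+01] [ 0.57478651  0.27277682 -0.68305192] 6.05
```

View pics/w3.png

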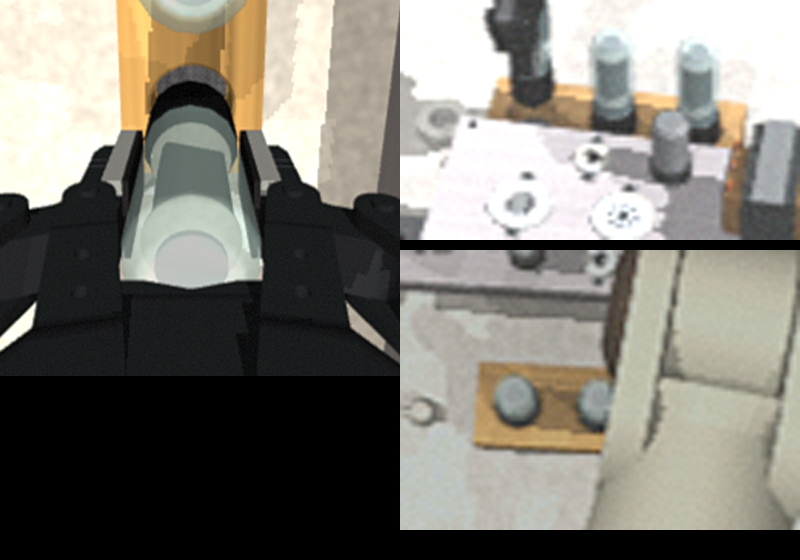

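The wrist panel shows the hole's far rim at (193,63), just beyond the base's far edge at (192,79). The base looks centred over the hole sideways. I'll check the y alignment from these two edges.

```bash
python3 - <<'E'
from h import *
import pickle
o,c,t,s=pickle.load(open("w3.pkl","rb"))
im=c["img"].astype(int)
print(im[174:200,[251,255,259]].sum(2).T//3)
for r in(180,181,182):print("hole y",onz(c,(254,r),.04,o)-[0,.0185,0])
for r in(190,191,192):print("valve y",onz(c,(254,r),.060,o)-[0,.0165,0])
print("hole row 186", im[185,215:300:1].tolist()[::1][:0]);
hs=im[186];print([(i,tuple(hs[i])) for i in list(range(222,234))+list(range(276,290))])
for x in(225,285):print(onz(c,(x,186),.04,o))
E
```

```text
[[85 83 80 79 81 81 78 69 64 63 63 63 64 63 62 57 58 55 35  6  2  2  6  3
   3  2]
 [75 76 76 77 78 77 70 62 61 60 63 62 62 64 61 59 59 63 45 11  1  5  5  5
   6  3]
 [73 72 74 73 75 75 74 64 58 61 65 65 63 65 63 59 59 64 62 39  7  5  6  4
   6  4]]
hole y [ 0.42916462 -0.08563883  0.04      ]
hole y [ 0.42912371 -0.08633096  0.04      ]
hole y [ 0.42908273 -0.08702431  0.04      ]
valve y [ 0.42905268 -0.08514006  0.06      ]
valve y [ 0.42901519 -0.08577427  0.06      ]
valve y [ 0.42897764 -0.08640961  0.06      ]
hole row 186 []
[(222, (np.int64(178), np.int64(135), np.int64(76))), (223, (np.int64(181), np.int64(138), np.int64(77))), (224, (np.int64(189), np.int64(144), np.int64(80))), (225, (np.int64(191), np.int64(146), np.int64(82))), (226, (np.int64(145), np.int64(111), np.int64(63))), (227, (np.int64(123), np.int64(93), np.int64(51))), (228, (np.int64(125), np.int64(96), np.int64(54))), (229, (np.int64(128), np.int64(97), np.int64(55))), (230, (np.int64(127), np.int64(96), np.int64(54))), (231, (np.int64(126), np.int64(96), np.int64(54))), (232, (np.int64(124), np.int64(95),
[... 181 characters left out ...]
np.int64(116), np.int64(89), np.int64(49))), (279, (np.int64(116), np.int64(87), np.int64(49))), (280, (np.int64(123), np.int64(94), np.int64(52))), (281, (np.int64(131), np.int64(99), np.int64(56))), (282, (np.int64(138), np.int64(105), np.int64(60))), (283, (np.int64(145), np.int64(112), np.int64(62))), (284, (np.int64(150), np.int64(112), np.int64(64))), (285, (np.int64(154), np.int64(116), np.int64(66))), (286, (np.int64(154), np.int64(116), np.int64(66))), (287, (np.int64(152), np.int64(115), np.int64(65))), (288, (np.int64(149), np.int64(114), np.int64(64))), (289, (np.int64(148), np.int64(111), np.int64(62)))]
[ 0.40930421 -0.07014451  0.04      ]
[ 0.44988578 -0.07255574  0.04      ]
```

Aligned within about 0.5 mm, so I'll lower slowly.

Emit:
carry_out --moves "0 0 5 0 0 0 26; 0 0 10 0 0 0 26; 0 0 15 0 0 0 26; 0 0 20 0 0 0 26; 0 0 24 0 0 0 26; 0 0 28 0 0 0 26; 0 0 30 0 0 0 26; 0 0 31 0 0 0 26; 0 0 31 0 0 0 26"

```text
time: 7.1
ee_pos: [0.4277, -0.0856, 0.0829]
tcp_rot: [180.0, 0.0, 86.6]
wrist_force: [-0.1, -1.2, -0.8]
opening: 0.0311
grasp_force: 25.2
```

Emit:
carry_out --moves "0 0 0.5 0 0 0 26; 0 0 1 0 0 0 26; 0 0 1.5 0 0 0 26; 0 0 1.5 0 0 0 26"

```text
time: 7.5
ee_pos: [0.4279, -0.0856, 0.0822]
tcp_rot: [180.0, 0.0, 86.6]
wrist_force: [-2.1, -1.7, 5.9]
opening: 0.0307
grasp_force: 25.9
```

The valve bottomed at the expected height, so I'll release and rise.

Emit:
carry_out --moves "0 0 0 0 0 0 33; 0 0 0 0 0 0 36; 0 0 0 0 0 0 42; 0 0 0 0 0 0 52; 0 0 0 0 0 0 62; 0 0 0 0 0 0 70; 0 0 0 0 0 0 70; 0 0 -6 0 0 0 70; 0 0 -20 0 0 0 70; 0 0 -50 0 0 0 70; 0 0 -90 0 0 0 70; 0 0 -130 0 0 0 70; 0 0 -150 0 0 0 75; 0 0 -150 0 0 0 75"

```text
time: 8.9
ee_pos: [0.4288, -0.0858, 0.2358]
tcp_rot: [179.7, 0.0, 86.6]
wrist_force: [0.0, 0.9, -0.5]
opening: 0.0749
grasp_force: 0.0
```

```bash
python3 - <<'E'
from h import *
from workcell import bot
print(delta(bot.get_obs(),[.550,-.290,.24],[180,0,86.6]))
E
```

```text
(array([-196.7,  133.1,   -3.2]), array([0.34, 0.05, 0.02]))
```

Emit:
carry_out --moves "-40 27 0 0 0 0 75; -80 54 0 0 0 0 75; -120 81 0 0 0 0 75; -160 108 0 0 0 0 75; -188 128 0 0 0 0 75; -197 133 0 0 0 0 75; -197 133 0 0 0 0 75; -197 133 0 0 0 0 75"

```text
time: 9.7
ee_pos: [0.5484, -0.2893, 0.2315]
tcp_rot: [-180.0, -0.0, 86.6]
wrist_force: [-0.9, 0.6, -0.2]
opening: 0.0752
grasp_force: 0.0
```

```bash
python3 - <<'E'
from h import *
from workcell import bot
import cv2,pickle
o=bot.get_obs();c=bot.camera("wrist");s=bot.camera("scene");pickle.dump((o,c,s),open("w4.pkl","wb"))
print(o["ee_pos"],o["tcp_rot"],o["wrist_force"],o["time"])
a=cv2.resize(cv2.convertScaleAbs(c["img"][0:300,100:412,::-1],alpha=1.4),(520,500),interpolation=cv2.INTER_CUBIC)
b=cv2.resize(cv2.convertScaleAbs(s["img"][145:215,190:260,::-1],alpha=1.4),(280,280),interpolation=cv2.INTER_CUBIC)
h=np.zeros((500,800,3),np.uint8);h[:,:520]=a;h[:280,520:]=b
cv2.imwrite("pics/w4.png",h)
E
```

```text
[ 0.54840246 -0.28928625  0.23147147] [-1.79964838e+02 -3.01847648e-02  8.66270651e+01] [-0.91421141  0.57229992 -0.23351233] 9.7
```

View pics/w4.png

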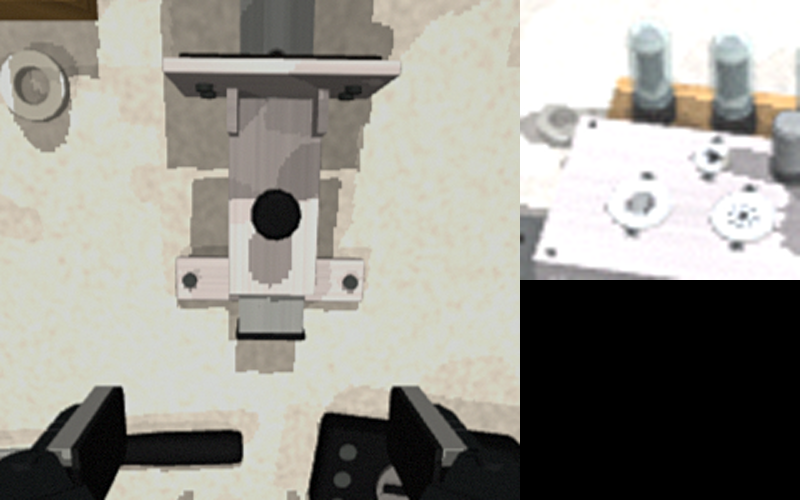

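The valve stands home in the rack at the same height as the spare beside it. The knob is at (276,214) in the left panel, and the jaw plate's top edge runs from (165,60) to (400,62).

```bash
python3 - <<'E'
from h import *
import pickle,cv2
o,c,s=pickle.load(open("w4.pkl","rb"))
g=cv2.cvtColor(c["img"],cv2.COLOR_RGB2GRAY);r=24;x,y=266,128
m=(g[y-r:y+r,x-r:x+r]<50).astype(np.uint8);n,l,st,ce=cv2.connectedComponentsWithStats(m);k=l[r,r]
e=cv2.fitEllipse(max(cv2.findContours((l==k).astype(np.uint8),0,1)[0],key=len));u=np.array(e[0])+[x-r,y-r]
K=onz(c,u,.098,o);print(e,st[k],u,K)
P=lambda a,z:onz(c,(100+a[0]*.6,a[1]*.6),z,o)
a,b=P((165,60),.125),P((400,62),.125);print(a,b,"yaw jaw",np.degrees(np.arctan2(*(b-a)[[1,0]])))
a,b=P((231,295),.058),P((230,200),.058);print("yaw L",np.degrees(np.arctan2(*(b-a)[[1,0]]))-90)
a,b=P((316,290),.058),P((320,110),.058);print("yaw R",np.degrees(np.arctan2(*(b-a)[[1,0]]))-90)
a,b=P((177,300),.0),P((363,303),.0);print("yaw foot",np.degrees(np.arctan2(*(b-a)[[1,0]])))
E
```

```text
((23.139741897583008, 24.428516387939453), (28.32390594482422, 29.816650390625), 175.9954071044922) [  9   9  29  31 704] [265.1397419  128.42851639] [ 0.56002865 -0.24127782  0.098     ]
[ 0.51659729 -0.17378439  0.125     ] [ 0.61405714 -0.18038386  0.125     ] yaw jaw -3.873853929462837
yaw L -3.559338600433975
yaw R -2.907975867158342
yaw foot -4.3403212809489125
```

Emit:
carry_out --moves "25 5 20 0 0 0 75; 48.9 8.7 45 0 0 0 75; 48.9 8.7 70 0 0 0 75; 48.9 8.7 95 0 0 0 75; 48.9 8.7 118 0 0 0 75; 48.9 8.7 135 0 0 0 75; 48.9 8.7 143.5 0 0 0 75; 48.9 8.7 143.5 0 0 0 75; 48.9 8.7 143.5 0 0 0 60; 48.9 8.7 143.5 0 0 0 45; 48.9 8.7 143.5 0 0 0 35; 48.9 8.7 143.5 0 0 0 28; 48.9 8.7 143.5 0 0 0 24; 48.9 8.7 143.5 0 0 0 20; 48.9 8.7 143.5 0 0 0 20; 48.9 8.7 143.5 0 0 0 20" --force 50

```text
time: 11.4
ee_pos: [0.5607, -0.2419, 0.0887]
tcp_rot: [179.9, 0.0, 86.6]
wrist_force: [-0.4, 1.2, 4.8]
opening: 0.0238
grasp_force: 48.8
```

Emit:
carry_out --moves "0 0 -2 0 0 0 20; 0 0 -4 0 0 0 20; 0 0 -6 0 0 0 20; 0 0 -8 0 0 0 20; 0 0 -10 0 0 0 20; 0 0 -11 0 0 0 20; 0 0 -11 0 0 0 20; 0 0 -11 0 0 0 20"

```text
time: 12.2
ee_pos: [0.5605, -0.2418, 0.0978]
tcp_rot: [-180.0, -0.0, 86.6]
wrist_force: [5.8, -2.1, -7.8]
opening: 0.0239
grasp_force: 49.5
```

Emit:
carry_out --moves "0 0 -0.7 0 0 0 20; 0 0 -0.7 0 0 0 20; 2 0 -0.7 0 0 0 20; 4 0 -0.7 0 0 0 20; 6 0 -0.7 0 0 0 20; 8 0 -0.7 0 0 0 20; 8 0 -0.7 0 0 0 20"

```text
time: 12.9
ee_pos: [0.5611, -0.2339, 0.0984]
tcp_rot: [-180.0, 0.0, 86.6]
wrist_force: [6.2, -3.2, -8.7]
opening: 0.0236
grasp_force: 49.5
```

Emit:
carry_out --moves "4 0.3 0 0 0 0 20; 8 0.5 0 0 0 0 20; 12 0.5 0 0 0 0 20; 16 0.5 0 0 0 0 20; 20 0.5 0 0 0 0 20; 24 0.5 0 0 0 0 20; 28 0.5 0 0 0 0 20; 30 0.5 0 0 0 0 20; 31 0.5 0 0 0 0 20; 32 0.5 0 0 0 0 20; 32 0.5 0 0 0 0 20; 32 0.5 0 0 0 0 20"

```text
time: 14.1
ee_pos: [0.5634, -0.2022, 0.0984]
tcp_rot: [-180.0, 0.0, 86.6]
wrist_force: [5.9, -4.0, -9.3]
opening: 0.0235
grasp_force: 49.5
```

Emit:
carry_out --moves "0 0 1 0 0 0 20; 0 0 2 0 0 0 20; 0 0 3 0 0 0 20; 0 0 4 0 0 0 20; 0 0 5 0 0 0 20; 0 0 5 0 0 0 20"

```text
time: 14.7
ee_pos: [0.5634, -0.2022, 0.0936]
tcp_rot: [-180.0, 0.0, 86.6]
wrist_force: [5.3, -3.4, -6.6]
opening: 0.0237
grasp_force: 49.7
```

The force still follows the spring, so the pin is entering the hole. I'll lower it the rest of the way.

Emit:
carry_out --moves "0 0 1 0 0 0 20; 0 0 2 0 0 0 20; 0 0 3 0 0 0 20; 0 0 4 0 0 0 20; 0 0 5 0 0 0 20; 0 0 5.5 0 0 0 20; 0 0 5.5 0 0 0 20"

```text
time: 15.4
ee_pos: [0.5634, -0.2021, 0.0888]
tcp_rot: [-180.0, 0.0, 86.6]
wrist_force: [4.6, -4.1, -6.7]
opening: 0.0236
grasp_force: 49.8
```

Emit:
carry_out --moves "0 0 0.5 0 0 0 20; 0 0 1 0 0 0 20; 0 0 1.5 0 0 0 20; 0 0 1.5 0 0 0 20"

```text
time: 15.8
ee_pos: [0.5635, -0.2022, 0.0887]
tcp_rot: [179.9, 0.0, 86.6]
wrist_force: [1.1, -2.7, 4.7]
opening: 0.0237
grasp_force: 50.7
```

The force has reversed at the starting height, so the pin is on its stop. I'll take one last look to check the section and the rack.

```bash
python3 - <<'E'
from h import *
from workcell import bot
import cv2
o=bot.get_obs();c=bot.camera("wrist");s=bot.camera("scene")
a=cv2.resize(cv2.convertScaleAbs(c["img"][:,:,::-1],alpha=1.4),(400,300))
b=cv2.resize(cv2.convertScaleAbs(s["img"][140:235,115:315,::-1],alpha=1.3),(800,380),interpolation=cv2.INTER_CUBIC)
h=np.zeros((600,800,3),np.uint8);h[:380]=b;h[380:,:400]=a[:220]
cv2.imwrite("pics/f.png",h)
E
```

```text
(no output)
```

View pics/f.png

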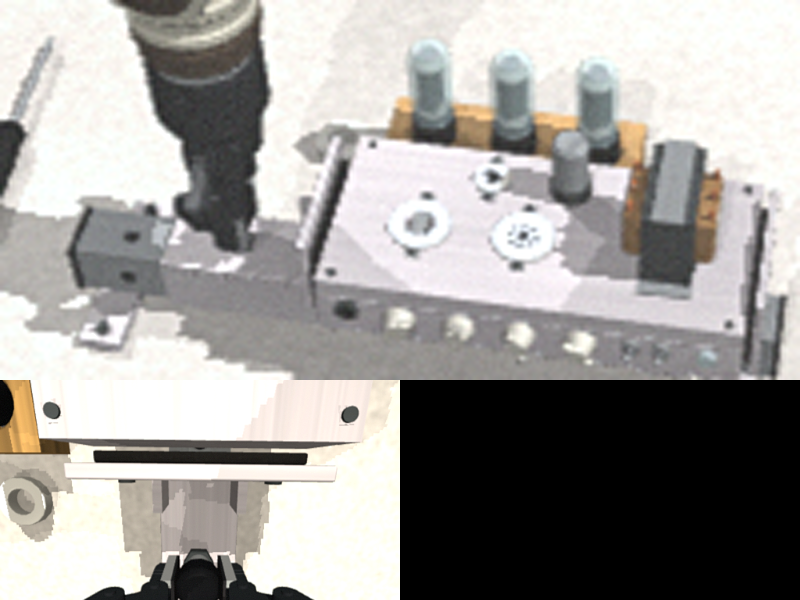

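All three valves stand upright at equal height in the rack. The jaw (row about 455 in the lower panel) sits just short of the chassis edge, and the fingers still grip the knob.

```bash
python3 -c "
from workcell import bot
print(bot.job_done())"
```

```text
the job is handed in; nothing more can be done
None
```

The job is handed in at about 16 s: the valve stands upright and fully home in the rack's free hole, and the end section is one hole nearer the chassis with the pin down and the knob still gripped.

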